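# Set up the wooden site model

### The job

Set up the architect's site model: stand the wooden round hall and the long block upright on the white boards, each inside the drawn outline of its own shape, and lay the plain L-shaped storey inside the L outline. Then lay the other L-shaped storey (the one with the small rooftop box, box up) squarely on top of the plain one but facing the opposite way, half a turn round, so that its two arm ends rest on the arm ends below, the pile balances and the two together close a square courtyard. Leave everything standing free and still.

Things in the scene. Friction and masses are not known exactly. Their poses are not given: they have to be found in the camera images.
- round_hall: Loose upright cylinder of pale wood, 52 mm diameter, 48 mm tall, about 60 g. Origin: centre of its underside; z up along its axis.
- long_block: Loose rectangular block of pale wood, 104 mm long (its x), 34 mm wide (its y), 44 mm tall, about 80 g. Origin: centre of its underside.
- storey_plain: Loose L of pale wood lying flat, plain flat top: fits an 80 x 80 mm square, arms 33 mm wide, 30 mm thick, about 70 g. Origin: underside, centre of the 80 mm square (just inside the notch). One arm lies along its x at y from -40 to -7 mm, the other along its y at x from -40 to -7 mm; elbow at (-x, -y), open notch at (+x, +y).
- storey_roof: Loose L of pale wood, same size, origin and axes as storey_plain (80 mm square, arms 33 mm wide, 30 mm thick, elbow at (-x, -y)), but with a small dark-wood rooftop box, 22 x 22 x 16 mm tall, on the elbow; about 70 g. It goes on top of storey_plain, origins in one vertical line, its x and y axes each the reverse of storey_plain's.
- plot_round: Fixed white board, 86 x 86 mm, 3 mm thick, with a black circle 64 mm across drawn round its middle: the place of round_hall (6 mm free all round). Origin: centre of the board's underside and of the circle, at table height; its top is 3 mm higher.
- plot_long: Fixed white board, 136 mm (its x) by 66 mm (its y), 3 mm thick, with a black rectangle 116 x 46 mm drawn in its middle: the place of long_block, lengthwise along x, either way round (6 mm free all round). Origin: centre of the board's underside, at table height; its top is 3 mm higher.
- plot_l: Fixed white board, 112 x 112 mm, 3 mm thick, with a black L outline, 6 mm larger all round than storey_plain, whose place it is. Outline's elbow at (-x, -y), notch at (+x, +y). Origin NOT in the middle: at table height, 20 mm in -x and 20 mm in -y from the middle of board and outline; storey_plain's origin belongs at (+20, +20, +3) mm in this frame, axes alike.
There are look-alikes about, which are no part of the job. What is shaped like the round_hall but green is not meant.

How it is judged:
By the outcome, as a careful person would: the job done as asked, in the order asked, and still so for the second after the job is handed in, with the robot touching nothing.
It also fails if it takes over 122 s, if anything falls off the work surface, if the arm or the gripper's body presses on something with over 40 N, if the wrist force passes 120 N, or if a joint passes its speed limit or range.

### The arm

A 6-joint arm with a two-finger parallel gripper is mounted at the origin on the work surface. World frame = base frame: x ahead of the robot, y to its left, z up, the work surface at z = 0. Lengths are in mm, angles in degrees, forces in N, time in s.
With the tool pointing down it reaches from about 300 to 850 mm from the base axis. Payload 4.2 kg.
Tool frame: the origin (TCP) lies midway between the tips of the shut fingers; the grasp point (between the pads) lies 19 mm behind it; z points along the fingers, y is the line along which they close (so a half turn about z gives the same grasp; the last joint's range is limited). The gripper opens to 91 mm and grips with 3 to 60 N. Pads are 32 mm wide; open, the fingers measure 118 mm over their backs; the gripper's body (76 mm by 178 mm) begins 60 mm behind the grasp point.
Start: joints at [-72.536, 18.312, 89.639, -0, 72.044, -1.146], TCP at [183.497, -544.951, 213.976] pointing down, gripper open.
Joint ranges: [-177.97, 177.97], [-48.28, 115.42], [12.27, 149.76], [-77.06, 257.06], [2.81, 150.46], [-146.56, 146.56]. Speed limits (degrees/s): [147.25, 147.25, 180, 180, 180, 180].

### API

Orientations are given as a 3x3 rotation matrix whose columns are the frame's x, y, z axes.
In Python, from rig import manip gives the robot as it stands. The module is installed in compiled form; this text tells all that it offers.
- The arm moves only by the shell command python3 -m creep 'ROWS' [OPENING]. ROWS is JSON, one flat list of numbers, 6 for each row, row after row: the shift along the world's x, y, z in mm, then the turn, a rotation vector about the world's x, y, z in degrees. In form: [tx, ty, tz, wx, wy, wz, tx, ty, tz, wx, wy, wz, ...]. A call has 1 to 12 rows; each row is the pose to reach, as a shift and turn from the pose commanded when the call began; what a row does not reach only later rows make up. A row lasts 1/8 s, in which the tool goes at most 62.5 mm and 10.7 degrees, less where a joint would pass 70% of its speed; a pose out of reach is approached as far as the arm can. A call with a gripper value outside its range is refused whole. OPENING is the closure, from 0 (fully open) to 1 (shut), set as the call begins (- or left out, the last holds). The fingers move at their own pace and stop on an object; the grip force is fixed at half the most. Time passes only in rows, so rows that repeat a pose let the fingers close. It gives the time, the measured TCP pose, the force, the opening and the grip force at its end, in the units of the state.
- manip.get_state(): the state, without advancing time (a new reading comes with each control period).
- manip.get_image(name): name is "scene" or "top" or "wrist"; returns the picture (400x640x3 uint8, blue, green, red); there is no depth.
- manip.calibration(name): a dict with "K" (3x3 intrinsics, pixels), "position" and "attitude" of the camera in the world; the wrist camera has in their place "hand_eye" (4x4, takes a point from camera to tool coordinates, whose origin is the TCP and whose axes are the flange's). Camera axes: x right, y down, z forward; pixel columns grow to the right and rows downward; lengths in mm; the calibration is good to about 2 mm. The wrist camera is an equidistant fisheye: a pixel r from the principal point sees the ray r / f radians off the axis. A picture is of the moment at which its call begins: read the wrist's pose just before it. calibration takes no time and is no camera call.
- manip.job_done(): hands the job in; it is judged then, once.
The state is a dict: "time": time; "q": joint angles; "qd": joint speeds; "joint_torque": joint torques, N m; "ee_pos": TCP position; "tool_rot": TCP orientation; "wrist_force": force on the tool from outside, world axes, zero at the start; "moment": the same for the moment, N m; "opening": finger opening in mm; "grip_force": force on a finger pad.
Only numpy, scipy, OpenCV 4.12 (cv2) and the standard library are available. Lean on these libraries where they do the work, as an engineer would, in place of code of your own. Each camera call takes 0.05 s, during which the arm holds its last target. There are 200 camera calls.

## Working session

There is one attempt and no reset: what is moved stays moved. The work goes in short steps, Python scripts to look and compute and a shell command to move; the robot and the scene stay as the last step left them, time stands still between calls to the robot, and variables do not carry over. Pictures are saved under pics/ and viewed, at most 14 in all, crops included, and the job is handed in when it is done.

```bash
mkdir -p pics
python3 - <<'E'
from rig import manip
import cv2,numpy as np
for n in("scene","top"):
    cv2.imwrite(f"pics/{n}0.png",manip.get_image(n)); c=manip.calibration(n); print(n,{k:np.round(v,3).tolist() for k,v in c.items() if k in("K","position","attitude")})
c=manip.calibration("wrist");print({k:(np.round(v,3).tolist() if not isinstance(v,str) else v) for k,v in c.items()})
s=manip.get_state();print(s)
E
```

```text
scene {'K': [[371.029, 0.0, 322.506], [0.0, 371.029, 196.811], [0.0, 0.0, 1.0]], 'position': [944.712, -314.961, 895.873], 'attitude': [[0.611, 0.667, -0.426], [0.792, -0.511, 0.335], [0.006, -0.542, -0.841]]}
top {'K': [[416.517, 0.0, 319.677], [0.0, 416.517, 196.58], [0.0, 0.0, 1.0]], 'position': [366.634, 22.177, 1053.667], 'attitude': [[-0.016, -0.987, 0.16], [-1.0, 0.017, 0.008], [-0.01, -0.16, -0.987]]}
{'K': [[309.707, 0.0, 318.599], [0.0, 309.707, 201.945], [0.0, 0.0, 1.0]], 'hand_eye': [[-0.001, -0.972, -0.236, 66.728], [1.0, -0.001, -0.0, 0.233], [-0.0, -0.236, 0.972, -170.819], [0.0, 0.0, 0.0, 1.0]]}
{'time': 0.1, 'q': array([-7.25357250e+01,  1.83485292e+01,  8.96981629e+01, -1.82037432e-03,
        7.20419181e+01, -1.14554488e+00]), 'qd': array([ 0.06146525, -0.08926076, -0.03772815, -0.05061174,  0.12183109,
       -0.09233242]), 'joint_torque': array([ 5.45096445e-04, -4.13333094e+01, -2.32509291e+01,  7.29640061e-02,
        4.21560800e-02, -5.43398346e-05]), 'ee_pos': array([ 183.36086879, -544.52790961,  213.2072999 ]), 'tool_rot': array([[ 9.47710597e-01,  3.19130666e-01, -4.92964275e-04],
       [ 3.19131047e-01, -9.47709463e-01,  1.46618056e-03],
       [ 7.16270230e-07, -1.54683506e-03, -9.99998804e-01]]), 'wrist_force': array([ 1.03736047,  0.42817048, -0.2179086 ]), 'moment': array([0.03246301, 0.02552993, 0.05513231]), 'grip_force': 0.0, 'opening': 91.30964438532965}
```

View pics/top0.png

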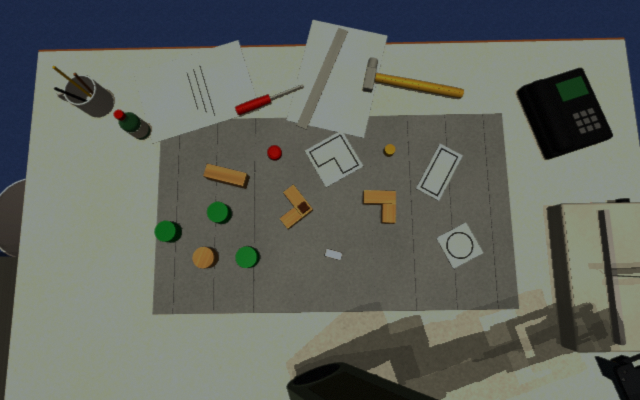

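View pics/scene0.png

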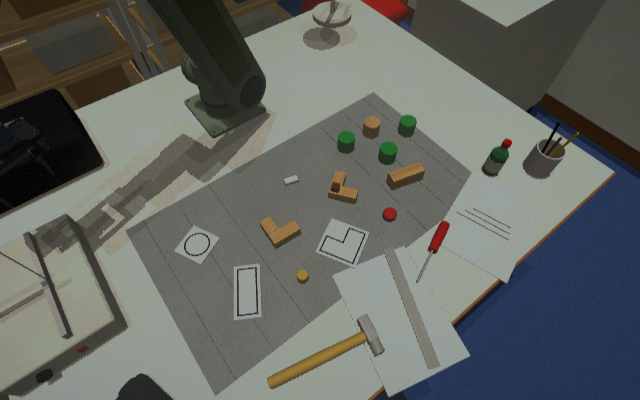

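Run:
```python
import cv2,numpy as np
t=cv2.imread("pics/top0.png");s=cv2.imread("pics/scene0.png")
a=cv2.resize(t[115:285,150:490],(800,400),interpolation=cv2.INTER_CUBIC)
b=cv2.resize(s[80:200,300:460],(266,200),interpolation=cv2.INTER_CUBIC)
c=cv2.resize(s[180:330,160:400],(320,200),interpolation=cv2.INTER_CUBIC)
o=np.zeros((600,800,3),np.uint8);o[:400]=a;o[400:,:266]=b;o[400:,270:590]=c
o=np.clip(o.astype(float)*1.6,0,255).astype(np.uint8)
cv2.imwrite("pics/crop1.png",o)
h=cv2.cvtColor(t,cv2.COLOR_BGR2HSV);hs=cv2.cvtColor(s,cv2.COLOR_BGR2HSV)
for n,H,P in(("top",h,[(203,257),(203,267),(226,172),(226,183),(375,195),(333,158),(310,150),(303,207),(360,220),(340,110),(318,160)]),("scene",hs,[(371,120),(371,133),(405,172),(410,182),(282,225),(285,240),(362,186),(330,255),(300,200),(205,230)])):
    print(n,[(p,H[p[1],p[0]].tolist()) for p in P])
```

```text
top [((203, 257), [18, 165, 139]), ((203, 267), [18, 166, 137]), ((226, 172), [19, 162, 140]), ((226, 183), [15, 136, 45]), ((375, 195), [18, 165, 141]), ((333, 158), [36, 25, 52]), ((310, 150), [65, 11, 135]), ((303, 207), [10, 209, 50]), ((360, 220), [27, 30, 92]), ((340, 110), [57, 16, 146]), ((318, 160), [52, 19, 146])]
scene [((371, 120), [17, 133, 148]), ((371, 133), [18, 100, 66]), ((405, 172), [17, 140, 144]), ((410, 182), [17, 108, 64]), ((282, 225), [34, 17, 104]), ((285, 240), [17, 110, 67]), ((362, 186), [34, 17, 103]), ((330, 255), [48, 19, 137]), ((300, 200), [30, 15, 104]), ((205, 230), [41, 16, 125])]
```

View pics/crop1.png

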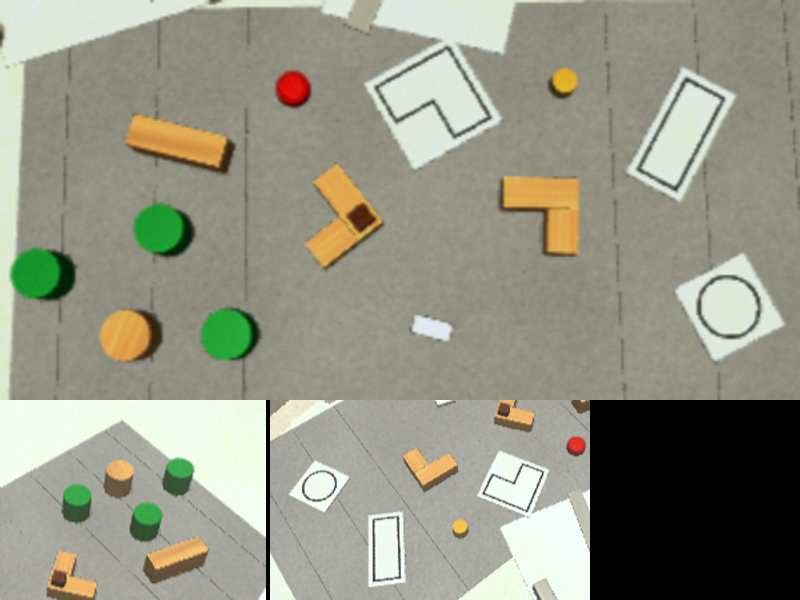

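```bash
cat > h.py <<'E'
import cv2,numpy as np
from scipy.optimize import minimize
from rig import manip
rect=lambda a,b:np.array([(-a/2,-b/2),(a/2,-b/2),(a/2,b/2),(-a/2,b/2)],float)
L=np.array([(-40,-40),(40,-40),(40,-7),(-7,-7),(-7,40),(-40,40)],float)
t=np.linspace(0,2*np.pi,40,endpoint=False);C=26*np.c_[np.cos(t),np.sin(t)]
M=dict(hall=[(C,0,48)],block=[(rect(104,34),0,44)],plain=[(L,0,30)],roof=[(L,0,30),(rect(22,22)-23.5,30,46)],
 pround=[(rect(86,86),0,3)],plong=[(rect(136,66),0,3)],pl=[(rect(112,112)+20,0,3)])
def cam(n):
    c=manip.calibration(n)
    if n!="wrist": return (n,np.array(c["K"]),np.array(c["position"]),np.array(c["attitude"]))
    s=manip.get_state();H=np.array(c["hand_eye"]);R=np.array(s["tool_rot"])
    return (n,np.array(c["K"]),R@H[:3,3]+s["ee_pos"],R@H[:3,:3])
def proj(c,P):
    n,K,p,R=c;q=(P-p)@R
    if n=="wrist":
        r=np.hypot(q[:,0],q[:,1])+1e-9;th=np.arctan2(r,q[:,2]);uv=q[:,:2]/r[:,None]*th[:,None]
    else: uv=q[:,:2]/q[:,2:]
    return uv*K[0,0]+K[:2,2]
def ray(c,uv,z):
    n,K,p,R=c;d=(np.array(uv,float)-K[:2,2])/K[0,0]
    if n=="wrist":
        th=np.hypot(*d);d=np.r_[d/th*np.sin(th),np.cos(th)]
    else: d=np.r_[d,1]
    d=R@d;return p+d*(z-p[2])/d[2]
def render(c,model,x,roi,S=4):
    x0,y0,x1,y1=roi;im=np.zeros(((y1-y0)*S,(x1-x0)*S),np.uint8)
    a=np.radians(x[3]);R=np.array([[np.cos(a),-np.sin(a)],[np.sin(a),np.cos(a)]])
    f=lambda P:np.round(((P-[x0,y0]+.5)*S-.5)*16).astype(np.int32)
    for poly,z0,z1 in model:
        k=np.concatenate([np.linspace(poly[i],poly[(i+1)%len(poly)],5)[:-1] for i in range(len(poly))]) if len(poly)<20 else poly
        w=k@R.T+x[:2];b=f(proj(c,np.c_[w,np.full(len(w),x[2]+z0)]));t=f(proj(c,np.c_[w,np.full(len(w),x[2]+z1)]))
        for q in [b,t]+[np.array([b[i-1],b[i],t[i],t[i-1]]) for i in range(len(w))]: cv2.fillPoly(im,[q],255,shift=4)
    return cv2.resize(im,(x1-x0,y1-y0),interpolation=cv2.INTER_AREA)/255.
def mask(img,name,seed,vmin):
    h=cv2.cvtColor(img,cv2.COLOR_BGR2HSV).astype(int)
    if name[0]=='p' and name!='plain': m=(h[...,2]>vmin)&(h[...,1]<60)
    else: m=((h[...,0]>3)&(h[...,0]<27)&(h[...,1]>75))
    m=m.astype(np.uint8);_,lab=cv2.connectedComponents(m,connectivity=4)
    l=lab[seed[1],seed[0]]
    if l==0: print("seed miss",name,h[seed[1],seed[0]])
    m=(lab==l).astype(np.uint8);cs,_=cv2.findContours(m,cv2.RETR_EXTERNAL,cv2.CHAIN_APPROX_NONE)
    cv2.drawContours(m,cs,-1,1,-1);return m
def fit(name,views,yaws=(0,),fixz=None,x0=None):
    """views: (cam,img,seed,vmin)"""
    D=[]
    for c,im,s,v in views:
        m=mask(im,name,s,v);X,Y,W,H=cv2.boundingRect(m);r=(X-15,Y-15,X+W+15,Y+H+15)
        g=np.pad(m,15)[Y:Y+H+30,X:X+W+30]; D.append((c,g.astype(float),r,(X+W/2,Y+H/2)))
    if x0 is None: x0=ray(D[0][0],D[0][3],15)[:2]
    def cost(p):
        x=np.r_[p[:2],fixz if fixz is not None else p[3],p[2]]
        return sum(np.sum((render(c,M[name],x,r)-g)**2)/g.sum() for c,g,r,_ in D)
    best=None
    for y in yaws:
        p=np.r_[x0,y] if fixz is not None else np.r_[x0,y,0]
        o=minimize(cost,p,method="Nelder-Mead",options=dict(initial_simplex=np.vstack([p]+[p+d for d in np.diag([8,8,12,6][:len(p)])]),maxiter=250,xatol=.05,fatol=1e-5))
        if best is None or o.fun<best.fun: best=o
    p=best.x;print(name,"x %.1f y %.1f yaw %.1f"%tuple(p[:3]),"z %.1f"%(p[3] if fixz is None else fixz),"cost %.3f"%best.fun,"areas",[int(d[1].sum()) for d in D],flush=True)
    return p
E
python3 - <<'E'
from h import *
T=cv2.imread("pics/top0.png");S=cv2.imread("pics/scene0.png");ct,cs=cam("top"),cam("scene")
for n,a,b,y in(("hall",(203,257),(371,120),(0,)),("block",(226,172),(405,172),(0,60,120)),("plain",(375,195),(290,232),(0,90,180,270)),("roof",(290,215),(345,195),(0,90,180,270)),
 ("pround",(460,262),(183,243),(0,45)),("plong",(439,172),(246,290),(0,60,120)),("pl",(318,160),(330,255),(30,120,210,300))):
    fit(n,[(ct,T,a,118),(cs,S,b,116)],y)
E
```

```text
hall x 387.6 y 314.2 yaw -1.6 z 1.5 cost 0.111 areas [479, 307]
block x 590.8 y 266.3 yaw 75.0 z 2.6 cost 0.068 areas [704, 635]
plain x 506.5 y -115.9 yaw 86.7 z 4.0 cost 0.098 areas [768, 693]
roof x 510.6 y 105.4 yaw 37.2 z 3.5 cost 0.069 areas [745, 597]
pround x 408.7 y -314.5 yaw 26.4 z 4.9 cost 0.076 areas [1183, 984]
plong x 595.1 y -275.0 yaw 156.4 z -28.8 cost 1.788 areas [667, 745]
pl x 720.1 y -11.8 yaw 298.3 z -406.0 cost 1.387 areas [776, 125071]
```

Round_hall candidates in the top view are the wood cylinder at (203,257) and the green ones at (167,231), (219,212) and (247,257). The crop confirms the wood one, since green is excluded. Of the two L's, (381,204) is plain and (296,207) carries the dark box, so that one is the roof storey.

```bash
python3 -m creep '[246,395,86,0,0,56.4,246,395,86,0,0,56.4,246,395,86,0,0,56.4,246,395,86,0,0,56.4,246,395,86,0,0,56.4,246,395,86,0,0,56.4,246,395,86,0,0,56.4,246,395,86,0,0,56.4,246,395,86,0,0,56.4,246,395,86,0,0,56.4]' 0
python3 - <<'E'
from h import *
c=cam("wrist");W=manip.get_image("wrist");cv2.imwrite("pics/w1.png",W);np.save("w1.npy",np.array([c[1],c[3]],float));print(c[2]);np.save("w1p.npy",c[2])
for n,p in dict(hall=(388,314,48),block=(591,266,44),plain=(506,-116,30),roof=(510,105,30),pround=(409,-314,3)).items(): print(n,proj(c,np.array([p],float)).round())
E
```

```text
time: 1.35
ee_pos: [428.9, -150.3, 299.5]
tool_rot: [[0.259, 0.966, -0.001], [0.966, -0.259, -0.0], [-0.001, -0.001, -1.0]]
wrist_force: [-0.2, -0.6, -0.4]
opening: 91.1
grip_force: 0.0
[446.83618236 -86.36791814 470.27288567]
hall [[218. -87.]]
block [[349. -96.]]
plain [[364. 138.]]
roof [[327.  -5.]]
pround [[332. 269.]]
```

View pics/w1.png

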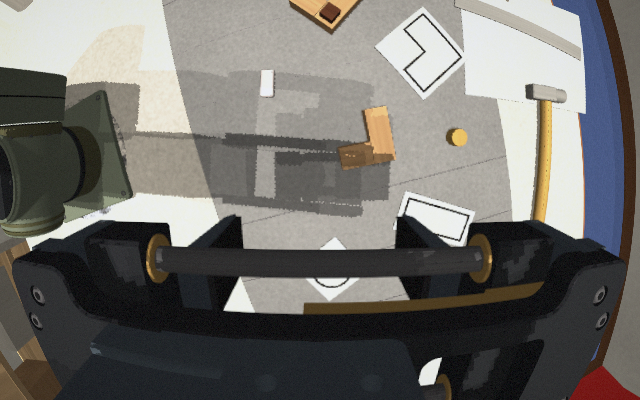

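Run:
```python
from h import *
T=cv2.imread("pics/top0.png");S=cv2.imread("pics/scene0.png");W=cv2.imread("pics/w1.png");ct,cs,cw=cam("top"),cam("scene"),cam("wrist")
h=cv2.cvtColor(W,cv2.COLOR_BGR2HSV);print(h[50,400],h[100,440],h[20,500],h[200,410],h[155,360],h[60,462:468].tolist())
fit("pl",[(ct,T,(320,172),118)],(118,),fixz=0)
fit("pl",[(cw,W,(400,50),185)],(118,),fixz=0)
fit("pl",[(ct,T,(320,172),118),(cw,W,(400,50),185)],(118,))
fit("plain",[(cw,W,(378,120),0)],(87,),fixz=0,x0=(506,-116))
fit("plain",[(ct,T,(375,195),0),(cw,W,(378,120),0)],(87,))
for v in (105,112,118): fit("plong",[(ct,T,(430,194),v)],(152,),fixz=0)
```

```text
[ 90   2 237] [ 23  12 165] [ 24  21 185] [ 60   2 224] [ 15 122 107] [[60, 3, 236], [75, 2, 236], [90, 3, 236], [75, 2, 237], [70, 3, 230], [53, 4, 235]]
pl x 224.2 y 86.9 yaw 197.5 z 0.0 cost 0.988 areas [190164]
pl x 736.7 y -58.6 yaw -16.0 z 0.0 cost 0.846 areas [23056]
pl x 258.8 y 346.4 yaw 269.2 z 557.9 cost 1.946 areas [190164, 23056]
plain x 506.3 y -116.1 yaw 87.0 z 0.0 cost 0.026 areas [2097]
plain x 506.5 y -116.5 yaw 87.4 z -1.2 cost 0.052 areas [768, 2097]
plong x 597.4 y -278.5 yaw 149.7 z 0.0 cost 0.012 areas [1363]
plong x 597.5 y -278.7 yaw 149.7 z 0.0 cost 0.014 areas [1333]
plong x 597.3 y -278.5 yaw 150.0 z 0.0 cost 0.024 areas [1305]
```

Run:
```python
s=open("h.py").read()
s=s.replace("pl=[(rect(112,112)+20,0,3)])","pl=[(rect(112,112)+20,0,3)],dL=[(np.array([(-47,-47),(47,-47),(47,0),(0,0),(0,47),(-47,47)],float),0,.1)],dR=[(C*33/26,0,.1)],dB=[(rect(118,48),0,.1)])")
s=s.replace("    else: m=((h","    elif name[0]=='d': m=h[...,2]<vmin\n    else: m=((h")
open("h.py","w").write(s)
from h import *
T=cv2.imread("pics/top0.png");W=cv2.imread("pics/w1.png");S=cv2.imread("pics/scene0.png");ct,cw,cs=cam("top"),cam("wrist"),cam("scene")
def seed(im,v,box):
    x0,y0,x1,y1=box;g=im[y0:y1,x0:x1].max(2)<v;n,l,st,_=cv2.connectedComponentsWithStats(g.astype(np.uint8))
    k=1+np.argmax(st[1:,4]);p=np.argwhere(l==k)[0];print(st[k]);return (int(p[1]+x0),int(p[0]+y0))
a=seed(T,100,(312,140,354,174));b=seed(W,150,(385,15,455,90))
fit("dL",[(ct,T,a,100)],(118,),fixz=3);fit("dL",[(cw,W,b,150)],(118,),fixz=3)
fit("dL",[(ct,T,a,100),(cw,W,b,150)],(118,))
a=seed(T,100,(447,232,474,260));fit("dR",[(ct,T,a,100)],(0,),fixz=3)
a=seed(T,100,(420,148,458,196));fit("dB",[(ct,T,a,100)],(150,),fixz=3)
```

```text
[  0  15  42  19 100]
[ 18   0  52  75 281]
dL x 637.3 y -6.5 yaw 118.2 z 3.0 cost 0.029 areas [1022]
dL x 636.8 y -6.2 yaw 118.8 z 3.0 cost 0.016 areas [2390]
dL x 635.9 y -6.6 yaw 118.7 z 6.0 cost 0.042 areas [1022, 2390]
[  0   0  26  27 133]
dR x 407.9 y -316.3 yaw 1.5 z 3.0 cost 0.028 areas [589]
[  0   0  17  32 282]
dB x 486.2 y -6.0 yaw 166.2 z 3.0 cost 0.986 areas [65019]
```

```bash
python3 -m creep '[-61,384,-100,0,0,0,-61,384,-100,0,0,0,-61,384,-100,0,0,0,-61,384,-100,0,0,0,-61,384,-100,0,0,0,-61,384,-100,0,0,0,-61,384,-100,0,0,0,-61,384,-100,0,0,0,-61,384,-100,0,0,0]' 0
python3 - <<'E'
from h import *
cw=cam("wrist");W=manip.get_image("wrist");cv2.imwrite("pics/w2.png",W)
T=cv2.imread("pics/top0.png");ct=cam("top")
def sd(x,y,z): return tuple(int(round(v)) for v in proj(cw,np.array([[x,y,z]],float))[0])
a=sd(388,314,48);b=sd(591,266,44);r=sd(510,128,30);print(a,b,r)
fit("hall",[(cw,W,a,0)],(0,),fixz=0,x0=(388,314));fit("hall",[(ct,T,(203,257),0)],(0,),fixz=0);fit("hall",[(ct,T,(203,257),0),(cw,W,a,0)],(0,))
fit("block",[(ct,T,(226,172),0)],(75,),fixz=0)
try: fit("block",[(cw,W,b,0)],(75,),fixz=0,x0=(591,266)); fit("block",[(ct,T,(226,172),0),(cw,W,b,0)],(75,))
except Exception as e: print(e)
E
```

```text
time: 2.52
ee_pos: [368.9, 232.7, 200.0]
tool_rot: [[0.26, 0.966, 0.0], [0.966, -0.26, -0.001], [-0.001, 0.0, -1.0]]
wrist_force: [0.8, -0.3, 0.3]
opening: 91.0
grip_force: 0.0
(315, 111) (494, 116) (449, 239)
hall x 386.9 y 315.0 yaw 2.7 z 0.0 cost 0.021 areas [1909]
hall x 387.5 y 313.6 yaw 5.9 z 0.0 cost 0.014 areas [479]
hall x 387.1 y 315.3 yaw 21.4 z -5.5 cost 0.027 areas [479, 1909]
block x 591.3 y 266.7 yaw 74.6 z 0.0 cost 0.019 areas [704]
block x 590.4 y 267.2 yaw 75.6 z 0.0 cost 0.029 areas [3314]
block x 592.0 y 267.0 yaw 75.0 z -2.8 cost 0.036 areas [704, 3314]
```

```bash
python3 -m creep '[10,40,0,0,0,0,18.5,80.5,0,0,0,0,18.5,80.5,-60,0,0,0,18.5,80.5,-120,0,0,0,18.5,80.5,-165,0,0,0,18.5,80.5,-185,0,0,0,18.5,80.5,-190,0,0,0]' 0; python3 -m creep '[0,0,0,0,0,0,0,0,0,0,0,0,0,0,0,0,0,0,0,0,0,0,0,0,0,0,0,0,0,0]' 1
```

```text
time: 3.45
ee_pos: [387.2, 312.9, 9.1]
tool_rot: [[0.261, 0.965, -0.002], [0.965, -0.261, -0.001], [-0.002, -0.001, -1.0]]
wrist_force: [-0.4, 0.4, 0.7]
opening: 91.4
grip_force: 0.0
time: 4.08
ee_pos: [387.1, 314.7, 10.4]
tool_rot: [[0.259, 0.966, 0.001], [0.966, -0.259, 0.0], [0.001, 0.0, -1.0]]
wrist_force: [0.5, -1.1, 4.9]
opening: 51.6
grip_force: 30.0
```

```bash
python3 -m creep '[0,0,60,0,0,0,2,-60,110,0,0,0,4,-120,110,0,0,0,6,-180,110,0,0,0,8,-240,110,0,0,0,10,-300,110,0,0,0,12,-360,110,0,0,0,14,-420,110,0,0,0,16,-480,110,0,0,0,18,-540,110,0,0,0,20,-600,110,0,0,0,21,-630.5,110,0,0,0]' ; python3 -m creep '[0,0,-50,0,0,0,0,0,-85,0,0,0,0,0,-100,0,0,0,0,0,-104,0,0,0,0,0,-106.5,0,0,0,0,0,-106.5,0,0,0]'
```

```text
time: 5.58
ee_pos: [407.8, -318.9, 119.8]
tool_rot: [[0.261, 0.965, 0.0], [0.965, -0.261, -0.001], [-0.001, 0.001, -1.0]]
wrist_force: [0.1, -0.1, -0.7]
opening: 51.8
grip_force: 30.0
time: 6.32
ee_pos: [408.7, -316.4, 14.4]
tool_rot: [[0.258, 0.966, 0.002], [0.966, -0.258, -0.001], [-0.001, 0.002, -1.0]]
wrist_force: [-0.3, 0.3, -0.7]
opening: 51.8
grip_force: 30.0
```

```bash
python3 -m creep '[0,0,0,0,0,0,0,0,0,0,0,0,0,0,0,0,0,0,0,0,0,0,0,0,0,0,50,0,0,0,0,0,100,0,0,0,-20,-80,180,0,0,0,-20,-80,180,0,0,0,-20,-80,180,0,0,0]' 0
python3 - <<'E'
from h import *
cw=cam("wrist");W=manip.get_image("wrist");cv2.imwrite("pics/w3.png",W)
sd=lambda x,y,z:tuple(int(round(v)) for v in proj(cw,np.array([[x,y,z]],float))[0])
a=sd(408,-316,51);print(a)
h=fit("hall",[(cw,W,a,0)],(0,),fixz=3,x0=(408,-316))
from scipy import ndimage
g=(W.max(2)<110).astype(np.uint8)
for k in(34,): 
    p=[sd(408+32*np.cos(t),-316+32*np.sin(t),3) for t in np.linspace(0,6.28,16)]
    print([int(W[v,u].max()) for u,v in p])
cv2.imwrite("pics/w3c.png",cv2.resize(W[max(a[1]-60,0):a[1]+90,a[0]-100:a[0]+100],(800,600)))
E
```

```text
time: 7.45
ee_pos: [388.7, -399.2, 196.5]
tool_rot: [[0.261, 0.965, 0.005], [0.965, -0.261, -0.006], [-0.004, 0.006, -1.0]]
wrist_force: [-0.1, -0.3, -0.4]
opening: 91.2
grip_force: 0.0
(314, 109)
hall x 409.8 y -316.2 yaw -1.5 z 3.0 cost 0.016 areas [2020]
[135, 148, 167, 143, 122, 100, 150, 51, 54, 55, 64, 93, 47, 47, 58, 135]
```

View pics/w3c.png

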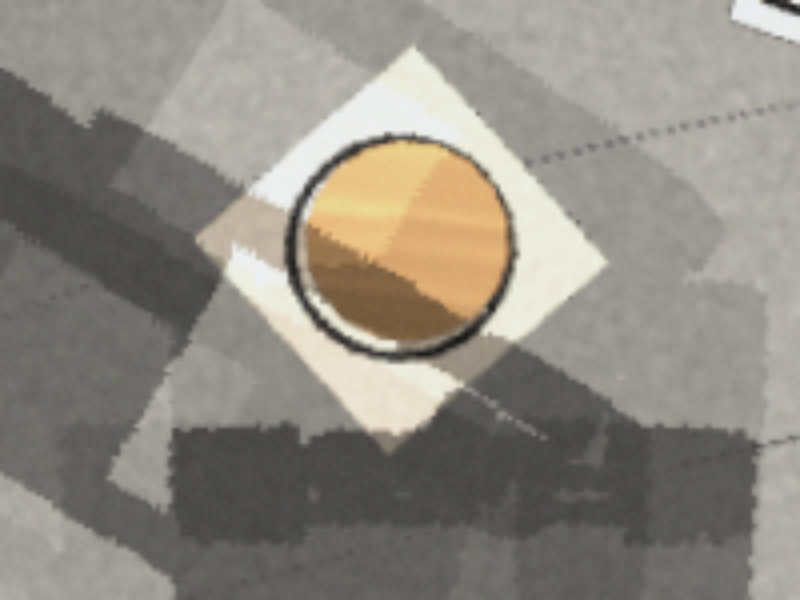

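The round hall stands inside its circle, with rim white visible at left. Next, a look at the long board on the way to the block.

```bash
python3 -m creep '[60,18,0,0,0,0,120,36,0,0,0,0,180,36,0,0,0,0,180,36,0,0,0,0,180,36,0,0,0,0]'
python3 - <<'E'
from h import *
cw=cam("wrist");W=manip.get_image("wrist");cv2.imwrite("pics/w4.png",W)
T=cv2.imread("pics/top0.png");ct=cam("top")
sd=lambda x,y,z:tuple(int(round(v)) for v in proj(cw,np.array([[x,y,z]],float))[0])
a=np.radians(149.8);b=sd(597.4-28*np.sin(a),-278.5+28*np.cos(a),3);print(b,W[b[1],b[0]],sd(597,-278,3))
for v in(150,200):fit("plong",[(cw,W,b,v)],(150,),fixz=0,x0=(597,-278))
fit("plong",[(ct,T,(430,194),110),(cw,W,b,200)],(150,))
E
```

```text
time: 8.12
ee_pos: [566.9, -358.4, 191.4]
tool_rot: [[0.257, 0.966, -0.004], [0.966, -0.257, 0.002], [0.001, -0.004, -1.0]]
wrist_force: [0.3, 0.4, -0.5]
opening: 91.2
grip_force: 0.0
(320, 135) [193 214 221] (326, 112)
plong x 598.6 y -269.0 yaw 146.5 z 0.0 cost 0.884 areas [57778]
plong x 597.3 y -274.6 yaw 149.7 z 0.0 cost 2.902 areas [1692]
plong x 596.5 y -276.1 yaw 150.0 z 1.6 cost 2.982 areas [1344, 1692]
```

```bash
python3 - <<'E'
from h import *
cw=cam("wrist");W=cv2.imread("pics/w4.png")
a=np.radians(149.8);R=np.array([[np.cos(a),-np.sin(a)],[np.sin(a),np.cos(a)]])
for v in(80,110):
    g=(W.max(2)<v).astype(np.uint8);_,lab=cv2.connectedComponents(g)
    for p in [(58,0),(-58,0),(0,23),(0,-23)]:
        q=R@p+[597.4,-278.3];u,w=proj(cw,np.array([[*q,3.]]))[0].round().astype(int)
        n=lab[w-4:w+5,u-4:u+5];k=n[n>0]
        if len(k): 
            k=np.bincount(k).argmax();i=np.argwhere(lab==k)[0];
            if 100<(lab==k).sum()<2500: fit("dB",[(cw,W,(int(i[1]),int(i[0])),v)],(150,),fixz=3,x0=(597.4,-278.3))
E
python3 -m creep '[0,60,-20,0,0,0,4,120,-20,0,0,0,4,180,-20,0,0,0,4,240,-20,0,0,0,4,300,-20,0,0,0,4,360,-20,0,0,0,4,420,-20,0,0,0,4,480,-20,0,0,0,4,540,-20,0,0,0,4,540,-20,0,0,0]'
python3 - <<'E'
from h import *
cw=cam("wrist");W=manip.get_image("wrist");cv2.imwrite("pics/w5.png",W)
sd=lambda x,y,z:tuple(int(round(v)) for v in proj(cw,np.array([[x,y,z]],float))[0])
b=sd(591,267,44);print(b);fit("block",[(cw,W,b,0)],(75,),fixz=0,x0=(591,266))
E
```

```text
dB x 722.7 y -353.0 yaw -90.0 z 3.0 cost 1.000 areas [200]
dB x 722.7 y -353.0 yaw -90.0 z 3.0 cost 1.000 areas [200]
dB x 722.7 y -353.0 yaw -90.0 z 3.0 cost 1.000 areas [200]
dB x 722.7 y -353.0 yaw -90.0 z 3.0 cost 1.000 areas [200]
dB x 596.1 y -276.6 yaw 149.8 z 3.0 cost 0.009 areas [4218]
dB x 596.1 y -276.6 yaw 149.8 z 3.0 cost 0.009 areas [4218]
dB x 596.1 y -276.6 yaw 149.8 z 3.0 cost 0.009 areas [4218]
dB x 596.1 y -276.6 yaw 149.8 z 3.0 cost 0.009 areas [4218]
time: 9.43
ee_pos: [570.5, 182.6, 173.6]
tool_rot: [[0.255, 0.967, -0.0], [0.967, -0.255, 0.001], [0.001, -0.0, -1.0]]
wrist_force: [1.0, -1.4, 0.4]
opening: 91.5
grip_force: 0.0
(316, 107)
block x 590.2 y 267.7 yaw 75.3 z 0.0 cost 0.011 areas [3688]
```

```bash
python3 -m creep '[10,44,0,0,0,0,18.5,87,0,0,0,0,18.5,87,-60,0,0,0,18.5,87,-115,0,0,0,18.5,87,-145,0,0,0,18.5,87,-160,0,0,0,18.5,87,-163.5,0,0,0]'; python3 -m creep '[0,0,0,0,0,0,0,0,0,0,0,0,0,0,0,0,0,0,0,0,0,0,0,0,0,0,0,0,0,0]' 1
```

```text
time: 10.35
ee_pos: [590.7, 265.6, 10.0]
tool_rot: [[0.26, 0.966, -0.0], [0.966, -0.26, -0.0], [-0.0, -0.0, -1.0]]
wrist_force: [0.4, -1.1, 0.7]
opening: 91.5
grip_force: 0.0
time: 10.98
ee_pos: [590.5, 267.2, 10.1]
tool_rot: [[0.259, 0.966, 0.0], [0.966, -0.259, 0.0], [0.0, 0.0, -1.0]]
wrist_force: [-0.4, 0.9, 0.9]
opening: 43.8
grip_force: 0.0
```

```bash
python3 -m creep '[0,0,0,0,0,0,0,0,0,0,0,0,0,0,0,0,0,0]' 1; python3 -m creep '[0,0,60,0,0,0,0,-50,110,0,0,8,0,-105,110,0,0,18,0,-160,110,0,0,28,1,-215,110,0,0,38,2,-270,110,0,0,48,3,-325,110,0,0,58,4,-380,110,0,0,66,5,-435,110,0,0,74.5,6,-490,110,0,0,74.5,6,-544.3,110,0,0,74.5,6,-544.3,110,0,0,74.5]'
```

```text
time: 11.35
ee_pos: [590.3, 267.1, 9.9]
tool_rot: [[0.259, 0.966, -0.0], [0.966, -0.259, -0.0], [-0.0, -0.0, -1.0]]
wrist_force: [-1.4, -0.1, 1.2]
opening: 34.1
grip_force: 30.0
time: 12.85
ee_pos: [596.0, -281.2, 119.3]
tool_rot: [[-0.859, 0.511, 0.0], [0.511, 0.859, -0.001], [-0.001, -0.001, -1.0]]
wrist_force: [0.3, 0.5, -2.2]
opening: 33.9
grip_force: 30.0
```

```bash
python3 -m creep '[0,0,-50,0,0,0,0,0,-85,0,0,0,0,0,-100,0,0,0,0,0,-104,0,0,0,0,0,-106.5,0,0,0,0,0,-106.5,0,0,0]' ;python3 -m creep '[0,0,0,0,0,0,0,0,0,0,0,0,0,0,0,0,0,0,0,0,0,0,0,0,0,0,50,0,0,0,0,0,105,0,0,-5,-20,20,167,0,0,-15,-40,45,167,0,0,-25,-66,87,167,0,0,-35,-66,87,167,0,0,-45,-66,87,167,0,0,-55,-66,87,167,0,0,-62.6]' 0;python3 -m creep '[0,0,0,0,0,0,0,0,0,0,0,0]'
python3 - <<'E'
from h import *
cw=cam("wrist");W=manip.get_image("wrist");cv2.imwrite("pics/w6.png",W)
T=manip.get_image("top");cv2.imwrite("pics/top6.png",T);S=manip.get_image("scene");ct=cam("top");cs=cam("scene");cv2.imwrite("pics/scene6.png",S)
sd=lambda c,x,y,z:tuple(int(round(v)) for v in proj(c,np.array([[x,y,z]],float))[0])
b=sd(cw,530,-105,30);print(b);fit("plain",[(cw,W,b,0)],(87,),fixz=0,x0=(506,-116))
for n,c,I in(("top",ct,T),("scene",cs,S)):
    for m,x,y,h in(("block",596.5,-277.2,47),("hall",409,-316,51)):
        print(n);fit(m,[(c,I,sd(c,x,y,h),0)],(150,),fixz=3,x0=(x,y))
E
```

```text
time: 13.6
ee_pos: [597.3, -277.5, 14.7]
tool_rot: [[-0.862, 0.507, 0.002], [0.507, 0.862, -0.001], [-0.002, 0.0, -1.0]]
wrist_force: [-0.9, 0.0, -1.3]
opening: 33.5
grip_force: 30.0
time: 15.1
ee_pos: [530.4, -190.1, 180.7]
tool_rot: [[0.058, 0.998, 0.0], [0.998, -0.058, -0.0], [-0.0, 0.0, -1.0]]
wrist_force: [-0.2, -0.6, -0.3]
opening: 91.4
grip_force: 0.0
time: 15.35
ee_pos: [530.5, -190.3, 180.5]
tool_rot: [[0.052, 0.999, 0.0], [0.999, -0.052, -0.0], [-0.0, 0.0, -1.0]]
wrist_force: [0.8, -0.0, -0.8]
opening: 91.5
grip_force: 0.0
(313, 110)
plain x 506.2 y -115.6 yaw 87.0 z 0.0 cost 0.007 areas [3882]
top
seed miss block [40 75 75]
block x 569.1 y -314.8 yaw 237.2 z 3.0 cost 0.997 areas [256000]
top
seed miss hall [40 66 85]
hall x 263.3 y -682.5 yaw 478.7 z 3.0 cost 0.997 areas [256000]
scene
block x 597.1 y -275.3 yaw 149.5 z 3.0 cost 0.025 areas [787]
scene
hall x 408.9 y -315.1 yaw 156.0 z 3.0 cost 0.036 areas [477]
```

```bash
python3 -m creep '[0,44,0,0,0,0,0,88.2,0,0,0,0,0,88.2,-60,0,0,0,0,88.2,-120,0,0,0,0,88.2,-155,0,0,0,0,88.2,-171,0,0,0,0,88.2,-174.5,0,0,0]'; python3 -m creep '[0,0,0,0,0,0,0,0,0,0,0,0,0,0,0,0,0,0,0,0,0,0,0,0,0,0,0,0,0,0,0,0,0,0,0,0,0,0,0,0,0,0,0,0,0,0,0,0]' 1
```

```text
time: 16.38
ee_pos: [530.7, -102.1, 5.7]
tool_rot: [[0.054, 0.999, -0.0], [0.999, -0.054, 0.0], [0.0, -0.0, -1.0]]
wrist_force: [0.1, -0.7, -0.1]
opening: 91.3
grip_force: 0.0
time: 17.38
ee_pos: [530.4, -102.0, 6.0]
tool_rot: [[0.054, 0.999, -0.0], [0.999, -0.054, 0.0], [0.0, -0.0, -1.0]]
wrist_force: [-0.3, 0.6, 0.7]
opening: 33.1
grip_force: 30.0
```

```bash
python3 -m creep '[0,0,50,0,0,0,20,20,70,0,0,8,55,55,70,0,0,16,90,90,70,0,0,24,119.8,120,70,0,0,31.6,119.8,120,70,0,0,31.6,119.8,120,40,0,0,31.6,119.8,120,15,0,0,31.6,119.8,120,8,0,0,31.6,119.8,120,5,0,0,31.6,119.8,120,3.7,0,0,31.6,119.8,120,3.7,0,0,31.6]'; python3 -m creep '[0,0,0,0,0,0,0,0,0,0,0,0]'
python3 - <<'E'
from h import *
cv2.imwrite("pics/w7.png",cv2.resize(manip.get_image("wrist")[100:400],(640,300)))
E
```

```text
time: 18.88
ee_pos: [650.8, 17.9, 10.5]
tool_rot: [[-0.477, 0.879, 0.002], [0.879, 0.477, 0.0], [-0.001, 0.001, -1.0]]
wrist_force: [0.3, -0.2, -0.3]
opening: 32.8
grip_force: 30.0
time: 19.12
ee_pos: [650.5, 18.0, 10.0]
tool_rot: [[-0.477, 0.879, 0.001], [0.879, 0.477, 0.0], [-0.0, 0.001, -1.0]]
wrist_force: [0.2, 0.5, -1.3]
opening: 33.2
grip_force: 30.0
```

View pics/w7.png

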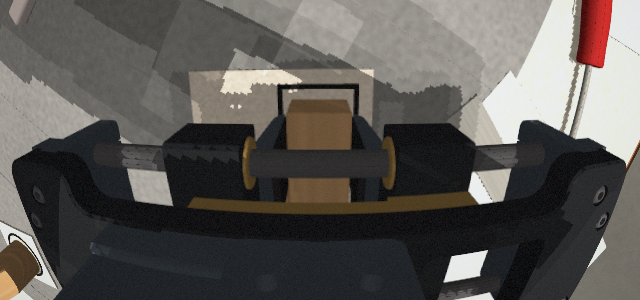

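```bash
python3 -m creep '[0,0,-0.5,0,0,0,0,0,-0.5,0,0,0,0,0,-0.5,0,0,0,0,0,-0.5,0,0,0,0,0,45,0,0,0,0,0,100,0,0,0,20,-40,150,0,0,0,40,-95,180,0,0,0,40,-95,180,0,0,0,40,-95,180,0,0,0]' 0
python3 - <<'E'
from h import *
cw=cam("wrist");W=manip.get_image("wrist");cv2.imwrite("pics/w8.png",W)
sd=lambda c,x,y,z:tuple(int(round(v)) for v in proj(c,np.array([[x,y,z]],float))[0])
a=np.radians(118.6);R=np.array([[np.cos(a),-np.sin(a)],[np.sin(a),np.cos(a)]])
p=R@[-23.5,-23.5]+[636.8,-6.5];b=sd(cw,*p,33);print(b)
x=fit("plain",[(cw,W,b,0)],(118,),fixz=3,x0=(636.8,-6.5))
for v in(80,110,150):
    g=(W.max(2)<v).astype(np.uint8);_,lab=cv2.connectedComponents(g);q=R@[-46,-20]+[636.8,-6.5];u,w=sd(cw,*q,3)
    n=lab[w-4:w+5,u-4:u+5];k=n[n>0]
    if len(k):
        k=np.bincount(k).argmax();i=np.argwhere(lab==k)[0]
        if 100<(lab==k).sum()<3500: fit("dL",[(cw,W,(int(i[1]),int(i[0])),v)],(118,),fixz=3,x0=(636.8,-6.5))
cv2.imwrite("pics/w8c.png",cv2.resize(W[max(b[1]-90,0):b[1]+110,b[0]-130:b[0]+130],(780,600)))
r=sd(cw,515,105,30);print(r)
E
```

```text
time: 20.42
ee_pos: [689.9, -77.2, 189.1]
tool_rot: [[-0.476, 0.879, -0.001], [0.879, 0.476, 0.001], [0.001, -0.0, -1.0]]
wrist_force: [0.6, 0.3, -0.3]
opening: 91.4
grip_force: 0.0
(328, 130)
plain x 637.4 y -6.1 yaw 117.9 z 3.0 cost 0.014 areas [3699]
dL x 636.9 y -5.6 yaw 118.7 z 3.0 cost 9.105 areas [494]
dL x 636.7 y -5.4 yaw 118.4 z 3.0 cost 0.013 areas [5046]
(258, -22)
```

View pics/w8c.png

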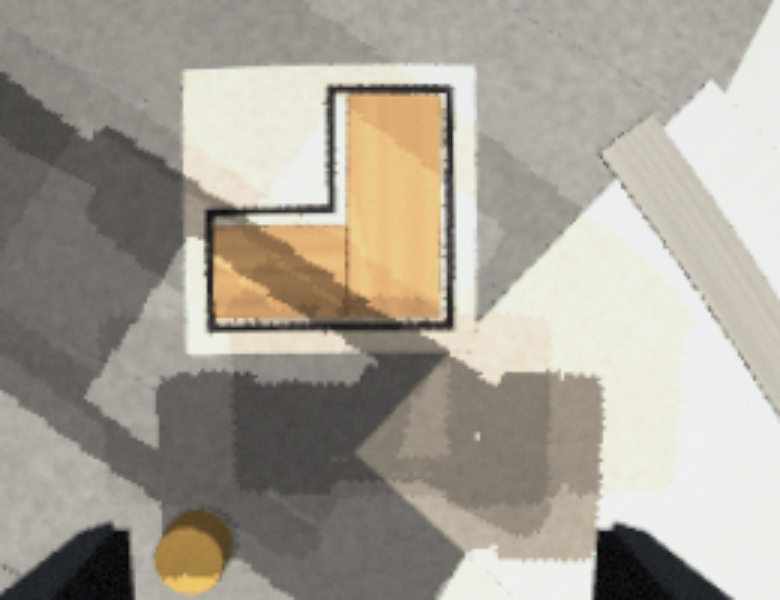

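The plain storey sits inside the L outline. Now the roof storey.

```bash
python3 -m creep '[-50,36,-5,0,0,4,-100,72,-10,0,0,8.6,-153,108,-10,0,0,8.6,-153,108,-10,0,0,8.6,-153,108,-10,0,0,8.6]'
python3 - <<'E'
from h import *
cw=cam("wrist");W=manip.get_image("wrist");cv2.imwrite("pics/w9.png",W);T=cv2.imread("pics/top0.png");ct=cam("top")
sd=lambda c,x,y,z:tuple(int(round(v)) for v in proj(c,np.array([[x,y,z]],float))[0])
b=sd(cw,483,103,30);print(b)
fit("roof",[(ct,T,(290,215),0)],(37,),fixz=0,x0=(510,105))
x=fit("roof",[(cw,W,b,0)],(37,),fixz=0,x0=(510,105))
fit("roof",[(ct,T,(290,215),0),(cw,W,b,0)],(37,),x0=(510,105))
c,s=np.cos(np.radians(x[2])),np.sin(np.radians(x[2]));print(manip.get_state()["ee_pos"],x[0]-23.5*c-15*s,x[1]-23.5*s+15*c)
E
```

```text
time: 21.1
ee_pos: [537.0, 31.9, 179.4]
tool_rot: [[-0.605, 0.796, -0.0], [0.796, 0.605, 0.0], [0.0, -0.0, -1.0]]
wrist_force: [0.3, 0.6, 0.3]
opening: 91.5
grip_force: 0.0
(318, 105)
roof x 510.6 y 104.8 yaw 37.1 z 0.0 cost 0.015 areas [745]
roof x 509.4 y 105.9 yaw 37.0 z 0.0 cost 0.011 areas [3855]
roof x 510.0 y 105.5 yaw 37.3 z -1.1 cost 0.052 areas [745, 3855]
[537.82791244  31.37520648 179.47886094] 481.636872895194 103.72563071865393
```

```bash
python3 -m creep '[-28,36,0,0,0,0,-55.3,72.6,0,0,0,0,-55.3,72.6,-60,0,0,0,-55.3,72.6,-120,0,0,0,-55.3,72.6,-155,0,0,0,-55.3,72.6,-170,0,0,0,-55.3,72.6,-173.7,0,0,0]'; python3 -m creep '[0,0,0,0,0,0,0,0,0,0,0,0,0,0,0,0,0,0,0,0,0,0,0,0,0,0,0,0,0,0,0,0,0,0,0,0,0,0,0,0,0,0,0,0,0,0,0,0]' 1
```

```text
time: 22.02
ee_pos: [482.8, 103.4, 5.4]
tool_rot: [[-0.603, 0.798, -0.0], [0.798, 0.603, -0.0], [0.0, -0.0, -1.0]]
wrist_force: [0.6, 0.5, 0.2]
opening: 91.4
grip_force: 0.0
time: 23.02
ee_pos: [482.0, 103.6, 6.0]
tool_rot: [[-0.603, 0.797, 0.0], [0.797, 0.603, 0.0], [0.0, 0.0, -1.0]]
wrist_force: [-0.6, -0.7, 1.1]
opening: 32.8
grip_force: 30.0
```

```bash
python3 -m creep '[0,0,50,0,0,-5,15,-8,90,0,0,-15,35,-18,90,0,0,-25,55,-28,90,0,0,-35,75,-38,90,0,0,-45,95,-48,90,0,0,-55,115,-58,90,0,0,-65,135,-68,90,0,0,-75,150,-78,90,0,0,-85,157.4,-81.7,90,0,0,-95,157.4,-81.7,90,0,0,-98.7,157.4,-81.7,90,0,0,-98.7]'; python3 -m creep '[0,0,-20,0,0,0,0,0,-40,0,0,0,0,0,-50,0,0,0,0,0,-53,0,0,0,0,0,-55.5,0,0,0,0,0,-55.5,0,0,0,0,0,-55.5,0,0,0]'
python3 - <<'E'
from h import *
T=manip.get_image("top");S=manip.get_image("scene");W=manip.get_image("wrist");cs=cam("scene")
P=np.array([[637,-6,50]]);o=np.zeros((400,800,3),np.uint8)
for i,(n,I) in enumerate((("top",T),("scene",S))):
    u,v=proj(cam(n),P)[0].astype(int);o[:,i*400:i*400+400]=cv2.resize(I[v-40:v+40,u-40:u+40],(400,400),interpolation=cv2.INTER_CUBIC)
cv2.imwrite("pics/p10.png",np.clip(o*1.5,0,255).astype(np.uint8));cv2.imwrite("pics/w10.png",W)
E
```

```text
time: 24.52
ee_pos: [639.2, 21.7, 95.5]
tool_rot: [[0.879, 0.476, -0.001], [0.476, -0.879, -0.0], [-0.001, -0.0, -1.0]]
wrist_force: [-0.5, 0.7, -0.1]
opening: 32.5
grip_force: 30.0
time: 25.4
ee_pos: [639.7, 21.9, 41.0]
tool_rot: [[0.88, 0.476, 0.001], [0.476, -0.88, -0.0], [0.001, 0.001, -1.0]]
wrist_force: [0.0, 0.2, -0.2]
opening: 33.0
grip_force: 30.0
```

View pics/p10.png

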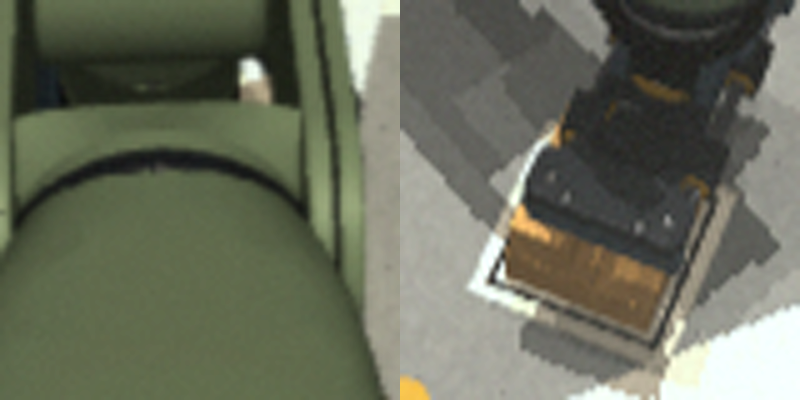

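View pics/w10.png

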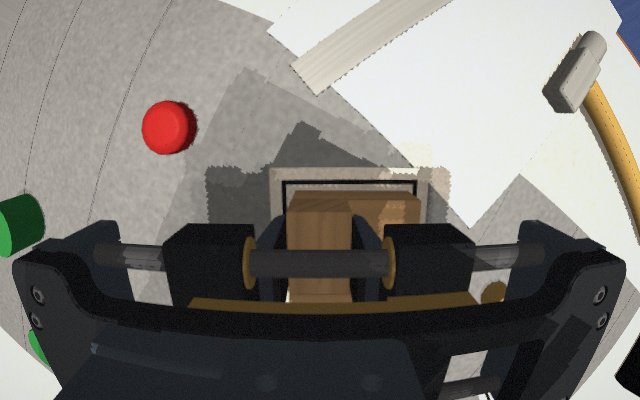

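```bash
python3 -m creep '[0,0,-0.7,0,0,0,0,0,-1.2,0,0,0,0,0,-1.2,0,0,0]'; python3 -m creep '[0,0,0,0,0,0,0,0,0,0,0,0,0,0,0,0,0,0,0,0,0,0,0,0,0,0,30,0,0,0,0,0,80,0,0,0,-30,-20,120,0,0,0,-80,-45,145,0,0,0,-80,-45,145,0,0,0,-80,-45,145,0,0,0]' 0
python3 - <<'E'
from h import *
cw=cam("wrist");W=manip.get_image("wrist");cv2.imwrite("pics/w11.png",W)
u,v=proj(cw,np.array([[637,-6,50.]]))[0].astype(int);print(u,v)
y0=max(v-90,0);cv2.imwrite("pics/w11c.png",cv2.resize(W[y0:y0+195,u-130:u+130],(780,585)))
b=tuple(int(t) for t in proj(cw,np.array([[639.4,21.9,63.]]))[0])
M["pile"]=[(L,0,30),(-L,30,60),(23.5-rect(22,22),60,76)]
fit("pile",[(cw,W,b,0)],(118.,),fixz=3,x0=(637,-6)) if 0 else None
# roof top relative: silhouette of both with free roof
m=mask(W,"roof",b,0);X,Y,w,h=cv2.boundingRect(m);r=(X-15,Y-15,X+w+15,Y+h+15);g=np.pad(m,15)[Y:Y+h+30,X:X+w+30].astype(float)
pl=render(cw,M["plain"],(637.1,-6.1,3,118.3),r)
f=lambda p:np.sum((np.maximum(pl,render(cw,M["roof"],(p[0],p[1],33,p[2]),r))-g)**2)/g.sum()
p0=np.array([637.1,-6.1,-61.7]);o=minimize(f,p0,method="Nelder-Mead",options=dict(initial_simplex=np.vstack([p0]+[p0+d for d in np.diag([4.,4,5])])));print(o.x,o.fun)
E
```

```text
time: 25.92
ee_pos: [639.3, 21.9, 39.2]
tool_rot: [[0.88, 0.476, -0.0], [0.476, -0.88, -0.0], [-0.0, -0.0, -1.0]]
wrist_force: [0.6, 0.7, -0.8]
opening: 33.0
grip_force: 30.0
time: 27.18
ee_pos: [559.7, -23.1, 184.4]
tool_rot: [[0.88, 0.475, 0.001], [0.475, -0.88, 0.0], [0.001, 0.0, -1.0]]
wrist_force: [0.8, 0.1, -1.1]
opening: 91.2
grip_force: 0.0
340 118
[638.8384447   -6.04810798 -62.14988098] 0.028224308991384187
```

View pics/w11c.png

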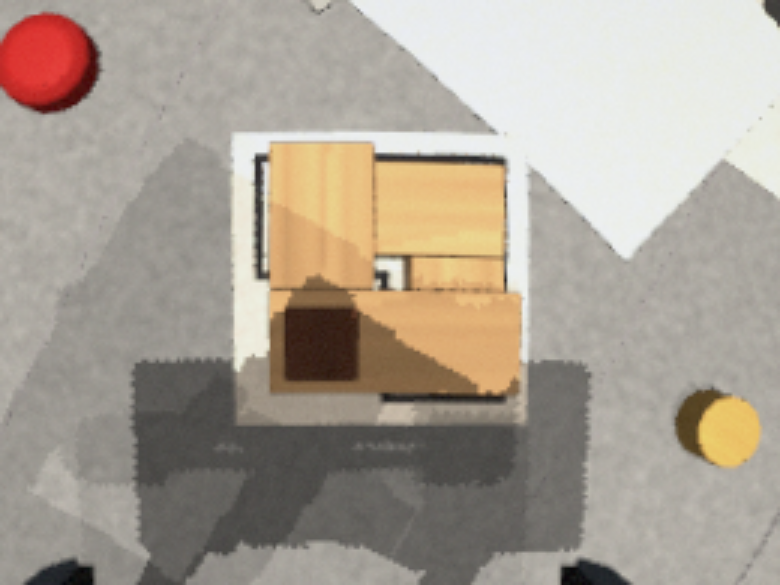

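The roof storey rests level on the plain one, half a turn round, and the courtyard is closed. I'll retreat and do one overall check.

```bash
python3 -m creep '[0,0,60,0,0,0,-40,40,100,0,0,0,-80,85,100,0,0,0,-110,140,100,0,0,0,-140,190,100,0,0,0,-170,240,100,0,0,0,-200,300,100,0,0,0,-200,300,100,0,0,0,-200,300,100,0,0,0,-200,300,100,0,0,0,-200,300,100,0,0,0,-200,300,100,0,0,0]'
python3 - <<'E'
from h import *
T=manip.get_image("top");S=manip.get_image("scene");ct,cs=cam("top"),cam("scene")
sd=lambda c,x,y,z:tuple(int(round(v)) for v in proj(c,np.array([[x,y,z]],float))[0])
fit("hall",[(ct,T,sd(ct,409,-316,51),0)],fixz=3);fit("block",[(ct,T,sd(ct,597,-277,47),0)],(150,),fixz=3)
for c,I in((ct,T),(cs,S)):
    m=mask(I,"roof",sd(c,639.4,21.9,63),0);X,Y,w,h=cv2.boundingRect(m);r=(X-15,Y-15,X+w+15,Y+h+15);g=np.pad(m,15)[Y:Y+h+30,X:X+w+30].astype(float)
    pl=lambda p:np.maximum(render(c,M["plain"],(p[3],p[4],3,118.3),r),render(c,M["roof"],(p[0],p[1],33,p[2]),r))
    p0=np.array([637.1,-6.1,-61.7,637.1,-6.1]);o=minimize(lambda p:np.sum((pl(p)-g)**2)/g.sum(),p0,method="Nelder-Mead",options=dict(initial_simplex=np.vstack([p0]+[p0+d for d in np.diag([4.,4,5,4,4])])));print(o.x.round(1),o.fun)
I=np.vstack([cv2.resize(T[120:280,300:500],(500,400))]);J=cv2.resize(S[180:340,150:400],(625,400))
cv2.imwrite("pics/end.png",np.clip(np.hstack([cv2.resize(I,(375,300)),cv2.resize(J,(425,300))])*1.4,0,255).astype(np.uint8))
E
```

```text
time: 28.72
ee_pos: [359.9, 276.1, 284.3]
tool_rot: [[0.88, 0.474, 0.0], [0.474, -0.88, -0.0], [0.0, 0.0, -1.0]]
wrist_force: [-0.4, -0.4, -1.0]
opening: 90.8
grip_force: 0.0
hall x 410.1 y -319.2 yaw -1.5 z 3.0 cost 0.039 areas [482]
block x 599.0 y -280.1 yaw 149.6 z 3.0 cost 0.033 areas [695]
[638.9  -7.2 -61.5 639.   -7.8] 0.017602764230042305
[639.9  -4.4 -60.2 635.9  -3.2] 0.020181613937009943
```

View pics/end.png

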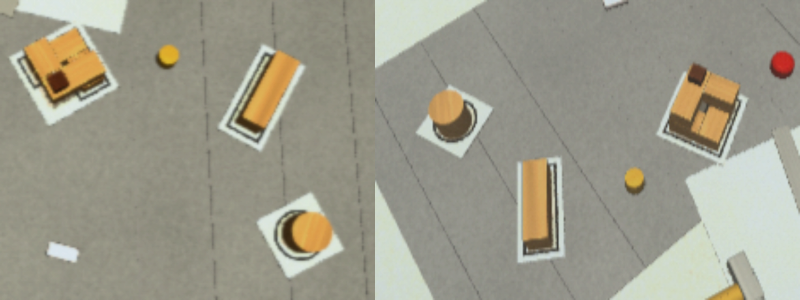

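```bash
python3 -c "
from rig import manip
print(manip.job_done())"
```

```text
the job is handed in; nothing more can be done
None
```

The job is handed in at about 29 s: the round hall and long block stand inside their outlines, the plain L lies inside the L outline, and the roofed L sits on top of it half a turn round, closing the courtyard (offsets of about 1–3 mm in the camera fits).

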